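Stock the seed carrier and start the mist timer

TASK

Put one coir pellet, lying flat, at the bottom of each of the three empty cells of the black carrier; the pellet that stands on edge in the wooden rack must first be laid flat on the bench and let go, so that it can be picked up again by its rim. When all three are in, press the small key of the mist timer all the way down and let it up, then do the same with the large key. Leave the other things on the bench where they are.

Things in the scene. Friction and masses are not known exactly. Their poses are not given: they have to be found in the camera images.
- pellet_a: pressed coir pellet, a plain brown hard disc 42 mm across and 20 mm thick, 18 to 35 g. Origin at its centre; its z axis is the disc's axis. Starts lying flat on the bench (centre 10 mm up), on the robot's left.
- pellet_b: pressed coir pellet, a plain brown hard disc 42 mm across and 20 mm thick, 18 to 35 g. Origin at its centre; its z axis is the disc's axis. Starts lying flat on the bench (centre 10 mm up), on the left, farther away than pellet_a.
- pellet_c: pressed coir pellet, a plain brown hard disc 42 mm across and 20 mm thick, 18 to 35 g. Origin at its centre; its x axis (not z) is the disc's axis. Starts on edge in the rack's middle slot, axis level, centre 25 mm above the bench. Set on edge on the bench (centre 21 mm up) it stands when let go but can roll; pushed near its top along its axis it falls flat.
- rack: dark wooden rack on the robot's right, fixed, 104 x 64 mm, three open slots side by side along its x axis at 32 mm spacing, slot walls 18 mm above the bench; the pellet rests on the slot floor 4 mm up and stands 28 mm above the walls, its axis along the rack's x. Origin under its middle.
- tray: flat black carrier tray, 156 x 156 mm with a 12 mm lip, fixed. Holds four cells two by two, 72 mm apart between centres along its x and y axes (12 mm gaps). Origin under its middle on the bench.
- cell_a_floor (a point): square black cell in the carrier, outside 60 x 60 mm, walls 3 mm. Fixed. This point: centre of the inner floor, 20 mm above the bench; the rim is 13 mm above this point, the opening 54 x 54 mm, z up, x and y along the cell's sides. A pellet lying flat in it stands 7 mm proud of the rim. Starts empty.
- cell_b_floor (a point): square black cell in the carrier, outside 60 x 60 mm, walls 3 mm. Fixed. This point: centre of the inner floor, 20 mm above the bench; the rim is 13 mm above this point, the opening 54 x 54 mm, z up, x and y along the cell's sides. A pellet lying flat in it stands 7 mm proud of the rim. Starts empty.
- cell_c_floor (a point): square black cell in the carrier, outside 60 x 60 mm, walls 3 mm. Fixed. This point: centre of the inner floor, 20 mm above the bench; the rim is 13 mm above this point, the opening 54 x 54 mm, z up, x and y along the cell's sides. A pellet lying flat in it stands 7 mm proud of the rim. Starts empty.
- cell_planted: the fourth cell, same size, already holding a pellet (fixed in it, its top 40 mm above the bench) with a small green sprout up to about 70 mm above the bench. Which of the four places it has varies. Origin under its middle, 3 mm above the bench.
- timer: grey plastic mist timer, 85 x 130 mm, 45 mm tall, fixed, on the right beyond the rack; two white spring keys on its top. Origin under its middle, x away from the robot, y to the left; the keys are at x -12 mm, y +34 mm (small) and y -30 mm (large).
- key_small_top (a point): centre of the top face of the small round white key, 16 mm across, when up (67 mm above the bench); pushed straight down
- key_large_top (a point): centre of the top face of the large round white key, 32 mm across, when up (67 mm above the bench); pushed straight down
- key_small (a joint): travel of the small key: 0 up, 0.006 m fully down; a spring, 5 N to push fully down, comes back by itself
- key_large (a joint): travel of the large key: 0 up, 0.006 m fully down; a spring, 5 N to push fully down, comes back by itself
- fork: hand fork, stainless tines and wooden handle, 275 mm long, lying flat near the far edge; origin under its middle, x axis to the tines. Not part of the job.
- spray: push-button spray bottle, white plastic, 76 mm across and 208 mm tall, upright; origin under its middle. Not part of the job.
- pot_large: clay pot, 104 mm across the rim, 95 mm tall, upright; origin under its middle. Not part of the job.
- pot_small: clay pot, 80 mm across the rim, 72 mm tall, upright; origin under its middle. Not part of the job.
- dibber: pointed dark wooden dibber, 165 mm long, 28 mm thick, lying; origin on the bench under its middle, x axis along it. Not part of the job.
- pebble: grey pebble, 26 mm across, 15 mm high; origin under its middle. Not part of the job.
- jar_lid: steel jar lid lying flat, 68 mm across, 15 mm high; origin under its middle. Not part of the job.
Things that resemble listed ones, but are neither listed nor needed, are in the scene too. What is shaped like the pellet_b but pink or yellow is not meant. What is shaped like the pellet_a but pink is not meant.

How it is judged:
By the outcome, as a careful person would: the job done as asked, in the order asked, and still so for the second after the job is handed in, with the robot touching nothing.
It also fails if it takes over 72 s, if anything falls off the work surface, if the arm or the gripper's body presses on something with over 40 N, if the wrist force passes 120 N, or if a joint passes its speed limit or range.

ROBOT

A 6-joint arm with a two-finger parallel gripper is mounted at the origin on the work surface. World frame = base frame: x ahead of the robot, y to its left, z up, the work surface at z = 0. Lengths are in m, angles in rad, forces in N, time in s.
With the tool pointing down it reaches from about 0.35 to 0.85 m from the base axis. Payload 8.1 kg.
Tool frame: the origin (TCP) lies at the very end of the fingers, on their centre line; the grasp point (between the pads) lies 19 mm behind it; z points along the fingers, y is the line along which they close (so a half turn about z gives the same grasp; the last joint's range is limited). The gripper opens to 93 mm and grips with 3 to 60 N. Pads are 15 mm wide; open, the fingers measure 128 mm over their backs; the gripper's body (75 mm by 188 mm) begins 65 mm behind the grasp point.
Start: joints at [1.168, 0.13, 1.488, -0, 1.523, -0.085], TCP at [0.187, 0.57, 0.219] pointing down, gripper open.
Joint ranges: [-2.96, 2.96], [-0.89, 2.26], [0.02, 2.5], [-1.34, 4.48], [0, 2.73], [-2.66, 2.66]. Speed limits (rad/s): [2.39, 2.39, 2.79, 3.14, 3.14, 3.14].

INTERFACE

Orientations are given as a rotation vector (axis times angle).
In Python, from plant import robot, imaging gives the robot as it stands.
- The arm moves only by the tool jog_arm, never from a script. Its argument "rows" is a list of rows, each a list of 2 entries, a list of its own where there are three numbers: the shift along the tool's x, y, z each as a share of 0.2 m, from -1 to 1, then the turn, a rotation vector about the tool's x, y, z each as a share of pi/2 rad, from -1 to 1. A call has 1 to 5 rows; each row is the pose to reach, as a shift and turn from the pose commanded when the call began, along the tool's axes at that moment; what a row does not reach only later rows make up. A row lasts 1/10 s, in which the tool goes at most 50 mm and 8.59 degrees, less where a joint would pass 70% of its speed; a pose out of reach is approached as far as the arm can. A call with a number of a shift or a turn outside -1 to 1 is refused whole. A call with a gripper value outside its range is refused whole. "hand" is the closure, from -1 (fully open) to 1 (shut), set as the call begins (left out, the last holds). The fingers move at their own pace and stop on an object; "squeeze" is the grip in N (left out, the last holds). Time passes only in rows, so rows that repeat a pose let the fingers close. It gives the time, the measured TCP pose, the force, the opening and the grip force at its end, in the units of the state.
- robot.read_state(): the state, without advancing time (a new reading comes with each control period).
- imaging.read_camera(name): name is "scene" or "top" or "wrist"; returns a dict with "frame" (480x640x3 uint8, red, green, blue), "vertical_fov" (degrees; the focal length in pixels is half the picture's height over the tangent of half this angle, whatever the lens; pixels are square), "cx", "cy" (the principal point, pixels), "k1" (the pictures are not rectified: a ray, as slopes to the right and down, at radius r is drawn at 1 + k1 r^2 times it, then the intrinsics apply), "R" (3x3) and "t" (3): a world point X has camera coordinates R X + t. Camera axes: x right, y down, z forward; pixel columns grow to the right and rows downward; lengths in m; the calibration is good to about 2 mm. A picture is of the moment at which its call begins. There is no depth.
- robot.close_job(): hands the job in; it is judged then, once.
The state is a dict: "t": time; "q": joint angles; "dq": joint speeds; "joint_torque": joint torques, N m; "tool_pos": TCP position; "orientation": TCP orientation; "force": force on the tool from outside, world axes, zero at the start; "wrist_torque": the same for the moment, N m; "opening": finger opening in m; "gripper_force": force on a finger pad.
Only numpy, scipy, OpenCV 4.12 (cv2) and the standard library are available. Lean on these libraries where they do the work, as an engineer would, in place of code of your own. Each camera call takes 0.05 s, during which the arm holds its last target. There are 200 camera calls.

## Working session

There is one attempt and no reset: what is moved stays moved. The work goes in short steps, Python scripts to look and compute and a tool call to move; the robot and the scene stay as the last step left them, time stands still between calls to the robot, and variables do not carry over. Pictures are saved under pics/ and viewed, at most 10 in all, crops included, and the job is handed in when it is done.

Besides the shell and the picture viewer there is one more tool, called as name([rows], argument=value, ...), one row to a line, values as JSON. jog_arm: Moves the arm, as the interface text tells. Its arguments: {"type":"object","properties":{"rows":{"type":"array"},"hand":{"type":"number"},"squeeze":{"type":"number"}},"required":["rows"]}

```bash
mkdir -p pics; cat > h.py <<'E'
import numpy as np, cv2, pickle
from scipy.spatial.transform import Rotation as Rot
def snap(name, fn):
    from plant import imaging
    d=imaging.read_camera(name); cv2.imwrite(f'pics/{fn}.png',d['frame'][:,:,::-1]); pickle.dump(d,open(f'pics/{fn}.pkl','wb')); return d
def load(fn): return pickle.load(open(f'pics/{fn}.pkl','rb'))
def K(d):
    f=240/np.tan(np.radians(d['vertical_fov'])/2); return np.array([[f,0,d['cx']],[0,f,d['cy']],[0,0,1.]])
def ray(d,p):
    u=np.linalg.inv(K(d))@[p[0],p[1],1.]; x=u[:2].copy()
    for _ in range(50): x=u[:2]/(1+d['k1']*(x@x))
    R=np.array(d['R']); return -R.T@np.array(d['t']), R.T@np.array([x[0],x[1],1])
def onz(d,p,z):
    c,r=ray(d,p); return c+r*(z-c[2])/r[2]
def tri(obs):
    A=np.zeros((3,3));b=np.zeros(3);L=[]
    for d,p in obs:
        c,r=ray(d,p); r=r/np.linalg.norm(r); P=np.eye(3)-np.outer(r,r); A+=P;b+=P@c;L.append((c,P))
    X=np.linalg.solve(A,b); return X,[np.linalg.norm(P@(X-c)) for c,P in L]
def proj(d,X):
    c=np.array(d['R'])@X+d['t']; s=c[:2]/c[2]; s=s*(1+d['k1']*(s@s)); return (K(d)@[s[0],s[1],1])[:2]
E
python3 - <<'E'
from h import *
from plant import robot
for n in('scene','top','wrist'):
    d=snap(n,n+'0'); print(n,d['vertical_fov'],d['cx'],d['cy'],d['k1'],np.round(-np.array(d['R']).T@d['t'],3),np.round(d['R'],2).tolist())
s=robot.read_state(); print(s)
E
```

```text
scene 53.010694842804206 309.5637594806733 234.51646009245212 -0.01720909621261347 [ 1.515 -0.098  0.914] [[0.17, 0.99, -0.01], [0.63, -0.12, -0.77], [-0.76, 0.12, -0.64]]
top 47.31779419324496 313.1953277762897 235.09575030071605 0.014946117720184218 [0.385 0.07  1.236] [[0.01, -1.0, 0.0], [-0.99, -0.01, -0.14], [0.14, -0.0, -0.99]]
wrist 61.6457487368905 317.95198346459256 240.18239133670298 -0.07998804238041271 [0.108 0.595 0.384] [[0.31, 0.95, -0.0], [0.91, -0.3, 0.3], [0.28, -0.1, -0.95]]
{'t': 0.15, 'q': array([ 1.16759804e+00,  1.31010492e-01,  1.48902989e+00, -1.99045674e-06,
        1.52301376e+00, -8.53825121e-02]), 'dq': array([-0.00153626, -0.00204568, -0.00374519,  0.00015738, -0.00141987,
        0.00078701]), 'joint_torque': array([ 8.67880262e-04, -5.60470533e+01, -4.92338026e+01,  7.68897682e-02,
        3.03649460e-02, -3.45002456e-05]), 'tool_pos': array([0.18728904, 0.56954964, 0.21781439]), 'orientation': array([-4.97069554e-01, -3.10166286e+00,  2.22803553e-03]), 'force': array([0.33471981, 0.53494784, 0.0279277 ]), 'wrist_torque': array([ 0.02501495, -0.06135865, -0.01109283]), 'gripper_force': 0.0, 'opening': 0.0931115575819909}
```

View pics/top0.png

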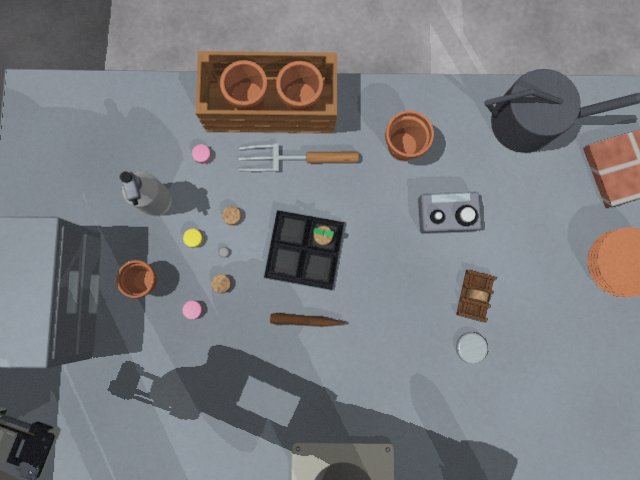

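View pics/scene0.png

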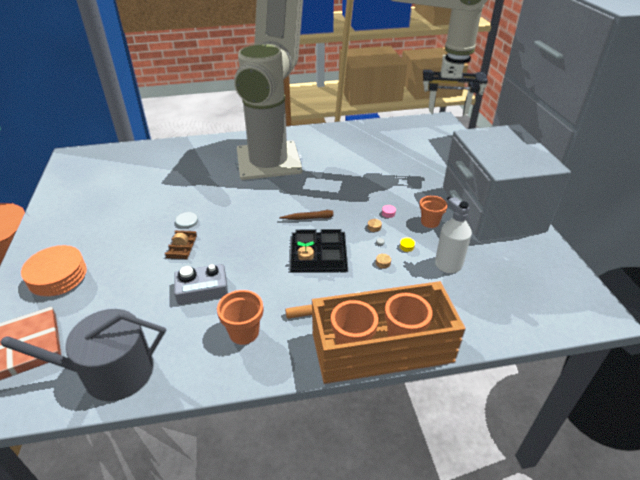

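Top view: brown discs at (221,284), nearer, and (232,215), farther. The pink discs (202,153) and (192,310) and the yellow one (193,238) are decoys. The tray is at (305,250) with the sprout far right, the rack pellet at (479,295) and the keys at (437,216) and (467,215). I'll confirm these in an enlarged crop.

```bash
python3 - <<'E'
from h import *
a=cv2.imread('pics/top0.png'); b=cv2.imread('pics/scene0.png')
def c(im,x,y,w,h,s): return cv2.resize(im[y:y+h,x:x+w],None,fx=s,fy=s,interpolation=cv2.INTER_CUBIC)
# top: pellets+tray 200..350 x195..300 ; rack/timer 415..490x185..325
A=c(a,205,200,150,95,5); cv2.imwrite('pics/cropA.png',A)
B=np.hstack([c(a,415,185,76,140,4), c(b,160,205,75,100,5)[:500] if 0 else cv2.copyMakeBorder(c(b,160,205,75,105,5),0,35,0,0,cv2.BORDER_CONSTANT)])
cv2.imwrite('pics/cropB.png',B); 
C=c(b,285,215,150,60,5);cv2.imwrite('pics/cropC.png',C)
E
```

```text
(no output)
```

View pics/cropA.png

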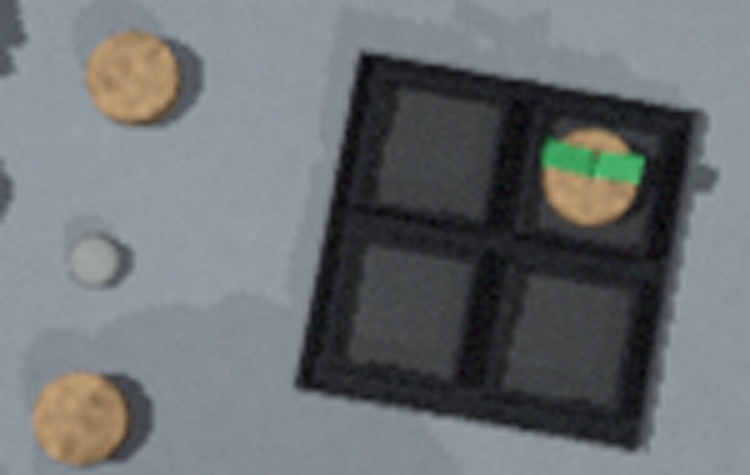

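View pics/cropB.png

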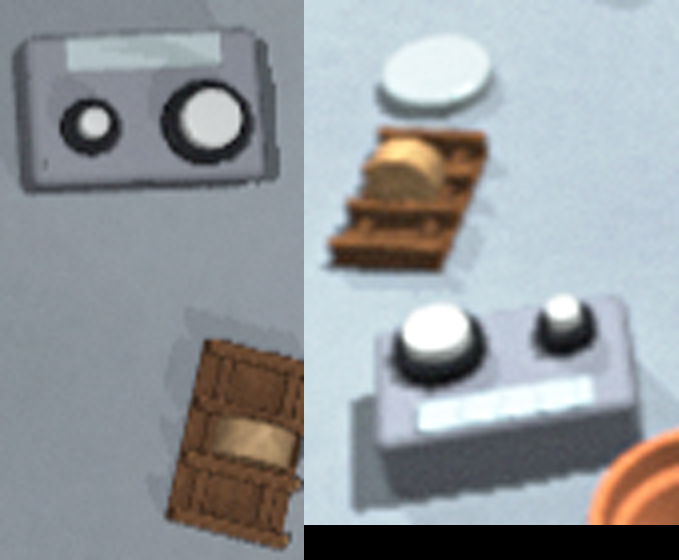

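View pics/cropC.png

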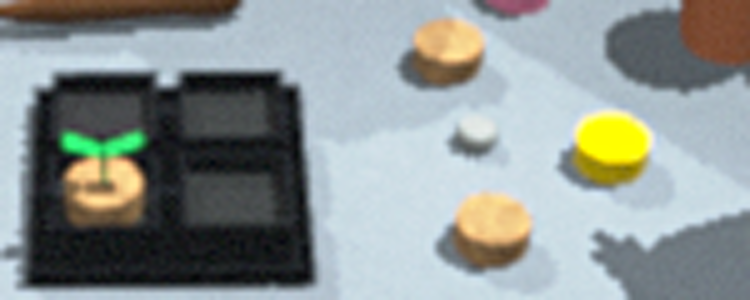

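The crops confirm it. Pellet_a is at top crop (81,418), the brown nearer disc, and pellet_b at (133,77), the brown farther one. The planted cell is at (592,177). The keys sit in black collars, and pellet_c stands in the rack's middle slot.

```bash
python3 - <<'E'
from h import *
T=load('top0');S=load('scene0')
f=lambda ox,oy,s:(lambda u,v:(ox+(u+.5)/s-.5,oy+(v+.5)/s-.5))
A=f(205,200,5);B=f(415,185,4);C=f(285,215,5);Bs=f(160,205,5)
D=lambda u,v:Bs(u-304,v)
np.set_printoptions(precision=4,suppress=True)
for n,p,q in [('a',A(81,418),C(449,40)),('b',A(133,77),C(493,215)),('planted',A(592,177),C(104,173)),('ksm',B(96,122),D(562,308)),('klg',B(213,117),D(437,326))]:
    X,e=tri([(T,p),(S,q)]); print(n,X,e)
for n,p,z in [('a',A(81,418),.02),('b',A(133,77),.02),('planted',A(592,177),.04),('ksm',B(96,122),.067),('klg',B(213,117),.067)]: print(n,onz(T,p,z))
cs=np.array([onz(T,A(*p),.012) for p in [(360,53),(702,113),(640,447),(298,387)]]);print(cs,cs.mean(0),[np.linalg.norm(cs[i]-cs[i-1]) for i in range(4)])
e=(cs[0]-cs[3]+cs[1]-cs[2]);print('yaw',np.degrees(np.arctan2(e[1],e[0])))
e=(cs[0]-cs[1]+cs[3]-cs[2]);print('yawy-90',np.degrees(np.arctan2(e[1],e[0]))-90)
r=np.array([onz(T,p,.018) for p in [B(207,340),B(167,518),B(287,546)]]);print('rack',r,(r[0]+r[2])/2, np.linalg.norm(r[0]-r[1]),np.linalg.norm(r[2]-r[1]))
print('pelc top', onz(T,B(253,441),.046), onz(T,(479,295),.046),[onz(T,B(*p),.046)for p in[(253,420),(253,462)]])
print(tri([(T,B(253,441)),(S,D(405,165))]))
for n,p,z in [('pebble',A(95,260),.015),('yellow',(193,238),.02),('pink',(192,310),.02),('pink2',(202,153),.02),('spray',(127,177),.2),('pot',(136,279),.07),('lid',(472,348),.015),('dibL',(271,320),.02),('dibR',(347,323),.02),('forkhandle',(358,157),.02),('potL',(410,135),.09)]: print(n,onz(T,p,z))
E
```

```text
a [0.4448 0.2697 0.0204] [np.float64(0.0003691625509970122), np.float64(0.0003691625509969205)]
b [0.5979 0.2512 0.0212] [np.float64(0.0004832523727519), np.float64(0.00048325237275185584)]
planted [0.551  0.0449 0.0452] [np.float64(0.0003390461429744961), np.float64(0.0003390461429744983)]
ksm [ 0.5938 -0.2054  0.0661] [np.float64(4.520413115717427e-05), np.float64(4.5204131157270614e-05)]
klg [ 0.5968 -0.2682  0.0675] [np.float64(0.00013644756962526624), np.float64(0.00013644756962512448)]
a [0.4448 0.2694 0.02  ]
b [0.598  0.2509 0.02  ]
planted [0.5517 0.0445 0.04  ]
ksm [ 0.5936 -0.2051  0.067 ]
klg [ 0.5969 -0.2685  0.067 ]
[[ 0.6114  0.1495  0.012 ]
 [ 0.5853 -0.0058  0.012 ]
 [ 0.4344  0.0218  0.012 ]
 [ 0.4598  0.1745  0.012 ]] [0.5227 0.085  0.012 ] [np.float64(0.15369319723937513), np.float64(0.15746128188869574), np.float64(0.15332996882521302), np.float64(0.15480269487922144)]
yaw -9.846953390410306
yawy-90 -9.494880447015177
rack [[ 0.4798 -0.2755  0.018 ]
 [ 0.3816 -0.2505  0.018 ]
 [ 0.367  -0.3159  0.018 ]] [ 0.4234 -0.2957  0.018 ] 0.10133909991669576 0.06696589720479396
pelc top [ 0.4233 -0.2907  0.046 ] [ 0.423  -0.2931  0.046 ] [array([ 0.4346, -0.2911,  0.046 ]), array([ 0.412 , -0.2903,  0.046 ])]
(array([ 0.4236, -0.2951,  0.034 ]), [np.float64(0.0007424141580060699), np.float64(0.000742414158006053)])
pebble [0.5156 0.2662 0.015 ]
yellow [0.545  0.3347 0.02  ]
pink [0.3856 0.3307 0.02  ]
pink2 [0.7411 0.3216 0.02  ]
spray [0.6391 0.4271 0.2   ]
pot [0.4498 0.4409 0.07  ]
lid [ 0.3087 -0.2833  0.015 ]
dibL [0.3653 0.1569 0.02  ]
dibR [ 0.3602 -0.0097  0.02  ]
forkhandle [ 0.7352 -0.0349  0.02  ]
potL [ 0.7651 -0.1416  0.09  ]
```

```bash
cat >> h.py <<'E'
def Rt(yaw,tilt=0):
    """closing axis at yaw (deg); tilt deg about tool y"""
    a=np.radians(yaw); y=np.array([np.cos(a),np.sin(a),0]); z=np.array([0,0,-1.]); x=np.cross(y,z)
    return Rot.from_matrix(np.c_[x,y,z])*Rot.from_euler('y',tilt,degrees=True)
def go(*targets):
    from plant import robot
    s=robot.read_state(); R0=Rot.from_rotvec(s['orientation'])
    print('t',round(s['t'],2),'tcp',s['tool_pos'].round(4),'F',s['force'].round(1),'op',round(s['opening'],4),'gf',round(s['gripper_force'],1))
    for p,R in targets:
        print((R0.inv().apply(np.array(p)-s['tool_pos'])/.2).round(4).tolist(),((R0.inv()*R).as_rotvec()/(np.pi/2)).round(4).tolist())
E
python3 - <<'E'
from h import *
R=Rt(80.3)
go(([.4448,.2695,.10],R),([.4448,.2695,.012],R))
E
```

```text
t 0.15 tcp [0.1873 0.5695 0.2178] F [0.3 0.5 0. ] op 0.0931 gf 0.0
[-1.692, -1.0219, 0.5904] [-0.0009, -0.0001, -0.0945]
[-1.692, -1.0213, 1.0304] [-0.0009, -0.0001, -0.0945]
```

jog_arm([
  [[-0.9,-0.54,0.1],[0,0,-0.0945]],
  [[-0.9,-0.54,0.1],[0,0,-0.0945]],
  [[-0.9,-0.54,0.1],[0,0,-0.0945]],
  [[-0.9,-0.54,0.1],[0,0,-0.0945]],
  [[-0.9,-0.54,0.1],[0,0,-0.0945]],
], hand=-1, squeeze=12)

```text
t: 0.65
tool_pos: [0.327, 0.4075, 0.1977]
orientation: [0.271, 3.13, -0.003]
force: [0.0, 0.4, -0.5]
opening: 0.0933
gripper_force: 0.0
```

```bash
python3 - <<'E'
from h import *
R=Rt(80.3)
go(([.4448,.2695,.10],R),([.4448,.2695,.012],R))
E
```

```text
t 0.65 tcp [0.327  0.4075 0.1977] F [ 0.   0.4 -0.5] op 0.0933 gf 0.0
[-0.6987, -0.5774, 0.4901] [-0.0013, 0.0003, -0.0023]
[-0.6985, -0.5765, 0.9301] [-0.0013, 0.0003, -0.0023]
```

jog_arm([
  [[-0.7,-0.577,0.49],[0,0,0]],
  [[-0.7,-0.577,0.49],[0,0,0]],
  [[-0.7,-0.577,0.49],[0,0,0]],
  [[-0.7,-0.577,0.49],[0,0,0]],
  [[-0.7,-0.577,0.49],[0,0,0]],
])

```text
t: 1.15
tool_pos: [0.4435, 0.2699, 0.0972]
orientation: [-0.271, -3.126, 0.006]
force: [-0.4, 0.2, -0.7]
opening: 0.0928
gripper_force: 0.0
```

```bash
python3 - <<'E'
from h import *
R=Rt(80.3)
go(([.4448,.2695,.012],R))
w=snap('wrist','w1')
print(proj(w,np.array([.4448,.2695,.02])))
E
```

```text
t 1.15 tcp [0.4435 0.2699 0.0972] F [-0.4  0.2 -0.7] op 0.0928 gf 0.0
[-0.0084, 0.0009, 0.4258] [-0.0024, -0.0021, -0.0024]
[319.68000743 253.53624051]
```

View pics/w1.png

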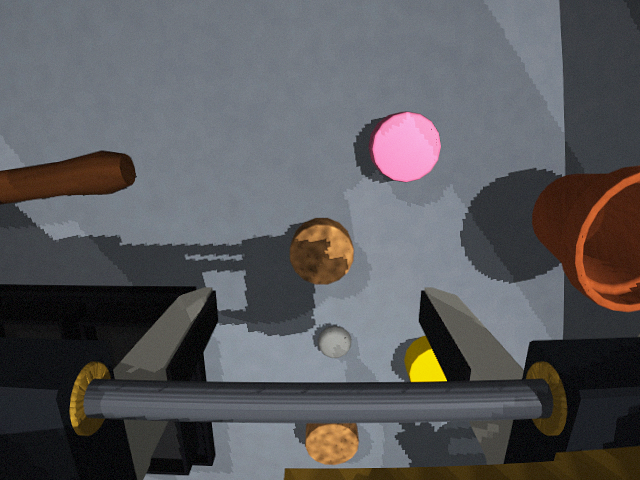

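Wrist view: pellet_a's top is at about (322,253), against (320,254) predicted, so they agree. The fingers will clear the pebble at (335,341) and the pink disc at (406,147).

jog_arm([
  [[-0.008,0.003,0.22],[0,0,0]],
  [[-0.008,0.003,0.4],[0,0,0]],
  [[-0.008,0.003,0.425],[0,0,0]],
  [[-0.008,0.003,0.425],[0,0,0]],
])

```text
t: 1.6
tool_pos: [0.4437, 0.2749, 0.0155]
orientation: [-0.264, -3.129, 0.001]
force: [0.5, -0.4, 0.3]
opening: 0.0932
gripper_force: 0.0
```

jog_arm([
  [[0,0,0],[0,0,0]],
  [[0,0,0],[0,0,0]],
  [[0,0,0],[0,0,0]],
  [[0,0,0],[0,0,0]],
  [[0,0,0],[0,0,0]],
], hand=1)

```text
t: 2.1
tool_pos: [0.4453, 0.2743, 0.0162]
orientation: [0.266, 3.13, 0.001]
force: [0.2, 0.7, 0.6]
opening: 0.0572
gripper_force: 0.0
```

jog_arm([
  [[0,-0.02,0.022],[0,0,0]],
  [[0,-0.02,0.022],[0,0,0]],
  [[0,-0.02,0.022],[0,0,0]],
  [[0,-0.02,0.022],[0,0,0]],
])

```text
t: 2.5
tool_pos: [0.4441, 0.27, 0.0111]
orientation: [-0.266, -3.13, 0.0]
force: [0.3, -1.4, -0.0]
opening: 0.0416
gripper_force: 12.0
```

```bash
python3 - <<'E'
from h import *
R=Rt(80.3)
go(([.4448,.2695,.10],R))
go(([.4933,.1266,.10],R))
E
```

```text
t 2.5 tcp [0.4441 0.27   0.0111] F [ 0.3 -1.4 -0. ] op 0.0416 gf 12.0
[-0.0035, -0.002, -0.4447] [-0.0001, -0.0002, -0.0002]
t 2.5 tcp [0.4441 0.27   0.0111] F [ 0.3 -1.4 -0. ] op 0.0416 gf 12.0
[-0.3631, -0.6654, -0.4446] [-0.0001, -0.0002, -0.0002]
```

jog_arm([
  [[0,0,-0.22],[0,0,0]],
  [[0,0,-0.44],[0,0,0]],
  [[-0.16,-0.25,-0.44],[0,0,0]],
  [[-0.3,-0.48,-0.44],[0,0,0]],
  [[-0.363,-0.665,-0.44],[0,0,0]],
])

```text
t: 3.0
tool_pos: [0.4943, 0.1278, 0.1002]
orientation: [0.263, 3.128, 0.001]
force: [1.0, -0.3, -0.4]
opening: 0.0416
gripper_force: 12.0
```

jog_arm([
  [[0,0,0],[0,0,0]],
  [[0,0,0],[0,0,0]],
])

```text
t: 3.2
tool_pos: [0.4932, 0.1278, 0.0993]
orientation: [-0.271, -3.13, -0.0]
force: [0.2, -0.2, -0.7]
opening: 0.0414
gripper_force: 12.0
```

```bash
python3 - <<'E'
from h import *
R=Rt(80.3)
w=snap('wrist','w2')
P=np.array([.4933,.1266,0]);ex=np.array([.9857,-.1685,0]);ey=np.array([.1685,.9857,0])
for cx,cy in((.4933,.1266),(.5643,.1144),(.4811,.0556)):
  q=[tuple(np.round(proj(w,np.array([cx,cy,.033])+.027*(i*ex+j*ey))).astype(int).tolist()) for i,j in((1,1),(1,-1),(-1,-1),(-1,1))]
  print(q); cv2.polylines(w['frame'],[np.array(q)],True,(255,0,0),1)
cv2.imwrite('pics/w2o.png',w['frame'][:,:,::-1])
go(([.4933,.1266,.036],R))
E
```

```text
[(360, 297), (275, 297), (272, 215), (363, 214)]
[(357, 391), (279, 391), (276, 323), (359, 322)]
[(247, 297), (164, 297), (153, 215), (242, 215)]
t 3.25 tcp [0.4929 0.1289 0.0992] F [-0.1  0.7 -0. ] op 0.0415 gf 12.0
[-0.0039, -0.0111, 0.316] [0.0003, -0.0002, -0.0009]
```

View pics/w2o.png

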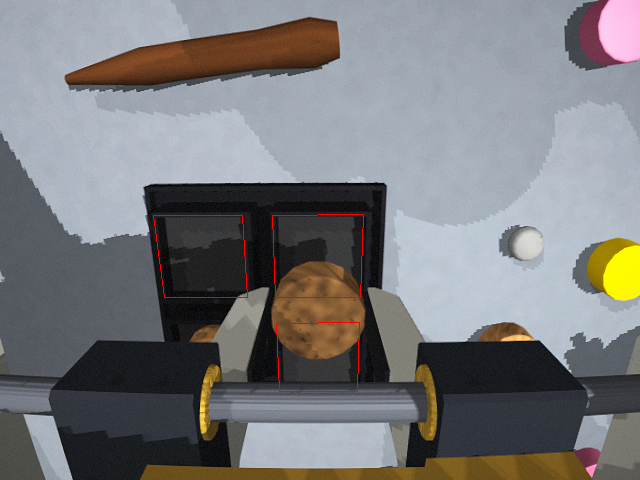

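Wrist view: the predicted outlines lie on the cell openings to within about 2 px, and the pellet is level in the grip at (318,310). Lowering it.

jog_arm([
  [[-0.003,-0.009,0.15],[0,0,0]],
  [[-0.003,-0.009,0.27],[0,0,0]],
  [[-0.003,-0.009,0.31],[0,0,0]],
  [[-0.003,-0.009,0.315],[0,0,0]],
  [[-0.003,-0.009,0.315],[0,0,0]],
])

```text
t: 3.75
tool_pos: [0.4935, 0.1278, 0.0369]
orientation: [0.264, 3.13, 0.0]
force: [-0.2, 0.5, -0.6]
opening: 0.0412
gripper_force: 12.0
```

```bash
python3 - <<'E'
from h import *
R=Rt(80.3)
go(([.4933,.1266,.036],R))
E
```

```text
t 3.75 tcp [0.4935 0.1278 0.0369] F [-0.2  0.5 -0.6] op 0.0412 gf 12.0
[0.0001, -0.0063, 0.0047] [0.0001, 0.0003, 0.0008]
```

jog_arm([
  [[0,-0.004,0],[0,0,0]],
  [[0,-0.004,0],[0,0,0]],
  [[0,-0.004,0],[0,0,0]],
  [[0,-0.004,0],[0,0,0]],
], hand=-0.1)

```text
t: 4.15
tool_pos: [0.4935, 0.1262, 0.0368]
orientation: [0.266, 3.129, 0.0]
force: [0.4, 0.6, -0.0]
opening: 0.051
gripper_force: 0.0
```

```bash
python3 - <<'E'
from h import *
R=Rt(80.3)
go(([.4933,.1266,.10],R),([.598,.251,.10],R),([.598,.251,.012],R))
E
```

```text
t 4.15 tcp [0.4935 0.1262 0.0368] F [ 0.4  0.6 -0. ] op 0.051 gf 0.0
[0.0011, 0.0019, -0.3161] [0.0002, 0.0006, -0.0001]
[-0.41, 0.7033, -0.3156] [0.0002, 0.0006, -0.0001]
[-0.4096, 0.7032, 0.1244] [0.0002, 0.0006, -0.0001]
```

jog_arm([
  [[0,0,-0.2],[0,0,0]],
  [[-0.1,0.17,-0.316],[0,0,0]],
  [[-0.22,0.38,-0.316],[0,0,0]],
  [[-0.34,0.59,-0.316],[0,0,0]],
  [[-0.41,0.703,-0.3],[0,0,0]],
])

```text
t: 4.65
tool_pos: [0.5999, 0.2538, 0.0974]
orientation: [0.264, 3.128, 0.003]
force: [-0.3, -0.7, 0.6]
opening: 0.0511
gripper_force: 0.0
```

jog_arm([
  [[0,0,0],[0,0,0]],
  [[0,0,0],[0,0,0]],
], hand=-0.7)

```text
t: 4.85
tool_pos: [0.5972, 0.2509, 0.0955]
orientation: [-0.265, -3.129, 0.001]
force: [-1.2, -1.5, -1.0]
opening: 0.0629
gripper_force: 0.0
```

```bash
python3 - <<'E'
from h import *
R=Rt(80.3)
w=snap('wrist','w3')
f=w['frame'].copy();p=proj(w,np.array([.598,.251,.02]));print(p)
cv2.circle(f,tuple(int(round(v)) for v in p),3,(255,0,0),1)
cv2.imwrite('pics/w3o.png',f[:,:,::-1])
go(([.598,.251,.012],R))
E
```

```text
[319.876559   253.09400125]
t 4.9 tcp [0.5971 0.2504 0.0958] F [-0.2  0.8 -0.6] op 0.0663 gf 0.0
[-0.0045, 0.0042, 0.4191] [-0.0005, -0.0006, -0.0]
```

View pics/w3o.png

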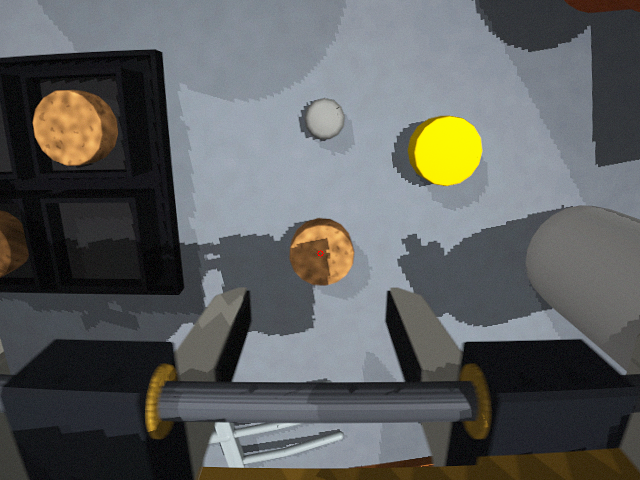

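Pellet_a lies flat in its cell at (75,128). Pellet_b is at (322,252), as predicted at (320,253).

jog_arm([
  [[-0.005,0.003,0.2],[0,0,0]],
  [[-0.005,0.003,0.37],[0,0,0]],
  [[-0.005,0.003,0.42],[0,0,0]],
  [[-0.005,0.003,0.42],[0,0,0]],
  [[-0.005,0.003,0.42],[0,0,0]],
])

```text
t: 5.4
tool_pos: [0.5996, 0.2512, 0.0141]
orientation: [0.266, 3.129, 0.001]
force: [1.2, 0.4, 0.9]
opening: 0.0791
gripper_force: 0.0
```

jog_arm([
  [[0,0,0],[0,0,0]],
  [[0,0,0],[0,0,0]],
  [[0,0,0],[0,0,0]],
  [[0,0,0],[0,0,0]],
  [[0,0,0],[0,0,0]],
], hand=1)

```text
t: 5.9
tool_pos: [0.5988, 0.2515, 0.0125]
orientation: [0.266, 3.13, 0.0]
force: [0.0, -0.3, -0.0]
opening: 0.0437
gripper_force: 0.1
```

```bash
python3 - <<'E'
from h import *
R=Rt(80.3)
go(([.598,.251,.10],R),([.5643,.1144,.10],R))
E
```

```text
t 5.9 tcp [0.5988 0.2515 0.0125] F [ 0.  -0.3 -0. ] op 0.0437 gf 0.1
[0.0035, -0.0029, -0.4377] [0.0001, 0.0001, 0.0]
[0.0545, -0.7045, -0.4378] [0.0001, 0.0001, 0.0]
```

jog_arm([
  [[0,0,0],[0,0,0]],
  [[0,0,0],[0,0,0]],
])

```text
t: 6.1
tool_pos: [0.5988, 0.2514, 0.0124]
orientation: [0.266, 3.13, 0.0]
force: [-0.8, 0.8, 2.0]
opening: 0.0414
gripper_force: 12.0
```

jog_arm([
  [[0,0,-0.22],[0,0,0]],
  [[0,0,-0.44],[0,0,0]],
  [[0.02,-0.25,-0.44],[0,0,0]],
  [[0.04,-0.49,-0.44],[0,0,0]],
  [[0.054,-0.705,-0.44],[0,0,0]],
])

```text
t: 6.6
tool_pos: [0.5637, 0.1127, 0.1005]
orientation: [0.264, 3.13, -0.0]
force: [1.4, -1.2, -0.6]
opening: 0.0414
gripper_force: 12.0
```

jog_arm([
  [[0,0,0],[0,0,0]],
  [[0,0,0],[0,0,0]],
])

```text
t: 6.8
tool_pos: [0.5642, 0.1134, 0.1003]
orientation: [0.269, 3.13, 0.001]
force: [0.9, 0.1, -0.1]
opening: 0.0418
gripper_force: 12.0
```

```bash
python3 - <<'E'
from h import *
R=Rt(80.3)
go(([.5643,.1144,.036],R))
E
```

```text
t 6.8 tcp [0.5642 0.1134 0.1003] F [ 0.9  0.1 -0.1] op 0.0418 gf 12.0
[0.0006, 0.0051, 0.3215] [0.0002, 0.0, -0.0015]
```

jog_arm([
  [[0,0.007,0.15],[0,0,0]],
  [[0,0.007,0.27],[0,0,0]],
  [[0,0.007,0.315],[0,0,0]],
  [[0,0.007,0.32],[0,0,0]],
  [[0,0.007,0.32],[0,0,0]],
])

```text
t: 7.3
tool_pos: [0.5651, 0.1163, 0.0369]
orientation: [0.264, 3.13, 0.0]
force: [-0.1, -0.0, -0.3]
opening: 0.0419
gripper_force: 12.0
```

jog_arm([
  [[0,0,0],[0,0,0]],
  [[0,0,0],[0,0,0]],
  [[0,0,0],[0,0,0]],
  [[0,0,0],[0,0,0]],
], hand=-0.08)

```text
t: 7.7
tool_pos: [0.5649, 0.1156, 0.0368]
orientation: [0.266, 3.129, 0.0]
force: [0.1, 0.8, 0.0]
opening: 0.0505
gripper_force: 0.0
```

```bash
python3 - <<'E'
from h import *
R=Rt(80.3)
go(([.5643,.1144,.13],R))
T=load('top0')
f=lambda u,v:(415+(u+.5)/4-.5,185+(v+.5)/4-.5)
E
```

```text
t 7.7 tcp [0.5649 0.1156 0.0368] F [0.1 0.8 0. ] op 0.0505 gf 0.0
[0.0018, -0.0063, -0.4659] [0.0002, 0.0006, -0.0001]
```

jog_arm([
  [[0,0,-0.2],[0,0,0]],
  [[0,0,-0.4],[0,0,0]],
  [[0.05,-0.1,-0.5],[0,0,0]],
  [[0.14,-0.33,-0.5],[0,0,0]],
  [[0.23,-0.56,-0.5],[0,0,0]],
])

```text
t: 8.2
tool_pos: [0.5005, 0.0123, 0.1377]
orientation: [0.262, 3.128, -0.0]
force: [-0.7, -0.5, 0.2]
opening: 0.0504
gripper_force: 0.0
```

```bash
python3 - <<'E'
from h import *
go(([.405,-.294,.13],Rt(76.5)))
E
```

```text
t 8.2 tcp [0.5005 0.0123 0.1377] F [-0.7 -0.5  0.2] op 0.0504 gf 0.0
[0.216, -1.5897, 0.0377] [0.0001, 0.0018, 0.0435]
```

jog_arm([
  [[0.1,-0.8,0.02],[0,0,0.0435]],
  [[0.1,-0.8,0.02],[0,0,0.0435]],
  [[0.1,-0.8,0.02],[0,0,0.0435]],
  [[0.1,-0.8,0.02],[0,0,0.0435]],
], hand=-0.6)

```text
t: 8.6
tool_pos: [0.4522, -0.1455, 0.1326]
orientation: [0.379, 3.118, -0.003]
force: [-0.0, 0.2, 0.8]
opening: 0.0735
gripper_force: 0.0
```

```bash
python3 - <<'E'
from h import *
go(([.418,-.294,.13],Rt(76.5)))
E
```

```text
t 8.6 tcp [ 0.4522 -0.1455  0.1326] F [-0.   0.2  0.8] op 0.0735 gf 0.0
[-0.0118, -0.762, 0.014] [-0.001, 0.0004, -0.0039]
```

jog_arm([
  [[-0.01,-0.76,0.014],[0,0,0]],
  [[-0.01,-0.76,0.014],[0,0,0]],
  [[-0.01,-0.76,0.014],[0,0,0]],
  [[-0.01,-0.76,0.014],[0,0,0]],
  [[-0.01,-0.76,0.014],[0,0,0]],
])

```text
t: 9.1
tool_pos: [0.4196, -0.2902, 0.1294]
orientation: [-0.377, -3.119, -0.001]
force: [0.5, -0.1, -0.3]
opening: 0.0747
gripper_force: 0.0
```

```bash
python3 - <<'E'
from h import *
w=snap('wrist','w4'); f=w['frame']
for z in(.046,): 
  for p in([.4235,-.294],): print(proj(w,np.array(p+[z])))
a=np.radians(-13.5);ex=np.array([np.cos(a),np.sin(a),0]);ey=np.array([-ex[1],ex[0],0]);c=np.array([.4235,-.295,.018])
q=[np.round(proj(w,c+.052*i*ex+.032*j*ey)).astype(int) for i,j in((1,1),(1,-1),(-1,-1),(-1,1))];cv2.polylines(f,[np.array(q)],True,(255,0,0),1)
c=np.array([.4235,-.294,.046]);q=[np.round(proj(w,c+.01*i*ex+.008*j*ey)).astype(int) for i,j in((1,1),(1,-1),(-1,-1),(-1,1))];cv2.polylines(f,[np.array(q)],True,(0,0,255),1)
cv2.imwrite('pics/w4o.png',f[:,:,::-1])
go(([.4235,-.294,.021],Rt(76.5)))
E
```

```text
[315.05360722 254.66666394]
t 9.15 tcp [ 0.4199 -0.2891  0.1293] F [ 0.3 -0.  -0.7] op 0.0746 gf 0.0
[-0.0234, -0.0203, 0.5414] [0.0006, -0.0002, -0.002]
```

View pics/w4o.png

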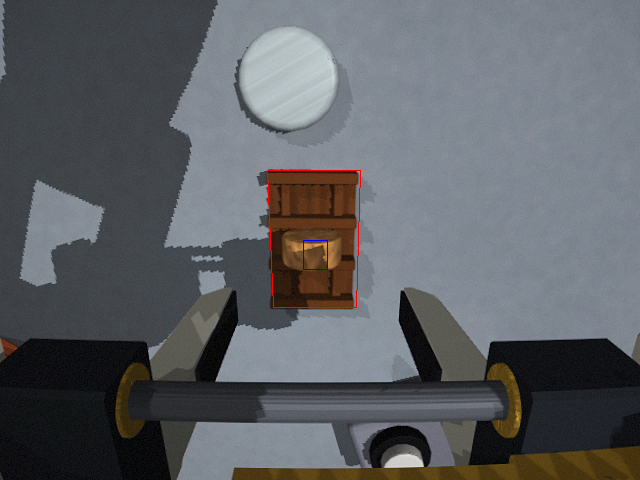

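Wrist view: the rack outline fits. Pellet_c's top is at about (312,250), some 2 mm to the right side (−y) of my estimate, so I'm using y=-0.296.

jog_arm([
  [[-0.025,-0.03,0.2],[0,0,0]],
  [[-0.025,-0.03,0.4],[0,0,0]],
  [[-0.025,-0.03,0.52],[0,0,0]],
  [[-0.025,-0.03,0.541],[0,0,0]],
  [[-0.025,-0.03,0.541],[0,0,0]],
])

```text
t: 9.65
tool_pos: [0.4235, -0.2949, 0.0209]
orientation: [-0.369, -3.119, -0.002]
force: [-0.6, 0.3, 1.2]
opening: 0.0744
gripper_force: 0.0
```

```bash
python3 - <<'E'
from h import *
go(([.4235,-.296,.0205],Rt(76.5)))
E
```

```text
t 9.65 tcp [ 0.4235 -0.2949  0.0209] F [-0.6  0.3  1.2] op 0.0744 gf 0.0
[-0.0015, -0.0055, 0.0022] [0.0007, -0.0009, -0.0001]
```

jog_arm([
  [[0,-0.004,0],[0,0,0]],
  [[0,-0.004,0],[0,0,0]],
  [[0,-0.004,0],[0,0,0]],
  [[0,-0.004,0],[0,0,0]],
  [[0,-0.004,0],[0,0,0]],
], hand=1, squeeze=20)

```text
t: 10.15
tool_pos: [0.4233, -0.2977, 0.0218]
orientation: [0.373, 3.119, -0.001]
force: [-0.2, -0.1, 3.3]
opening: 0.0414
gripper_force: 20.0
```

jog_arm([
  [[0,0,0],[0,0,0]],
  [[0,0,-0.05],[0,0,0]],
  [[0,0,-0.2],[0,0,0]],
  [[0,0,-0.4],[0,0,0]],
  [[0,0,-0.4],[0,0,0]],
])

```text
t: 10.65
tool_pos: [0.4261, -0.3001, 0.1079]
orientation: [0.372, 3.112, -0.008]
force: [0.8, -0.9, 0.6]
opening: 0.0415
gripper_force: 20.0
```

```bash
python3 - <<'E'
from h import *
c=np.array([.43,-.08,0])
for t in(45,-45):
  go((c+[0,0,.10],Rt(80.3,t)))
  print(Rt(80.3,t).as_matrix()[:,2])
E
```

```text
t 10.65 tcp [ 0.4261 -0.3001  0.1079] F [ 0.8 -0.9  0.6] op 0.0415 gf 20.0
[0.2404, 1.0741, 0.0325] [0.0143, 0.5051, -0.0425]
[-0.69699761  0.11913998 -0.70710678]
t 10.65 tcp [ 0.4261 -0.3001  0.1079] F [ 0.8 -0.9  0.6] op 0.0415 gf 20.0
[0.2404, 1.0741, 0.0325] [-0.0199, -0.4945, -0.0401]
[ 0.69699761 -0.11913998 -0.70710678]
```

```bash
python3 - <<'E'
from h import *
go(([.46,-.12,.09],Rt(80.3,-50)))
E
```

```text
t 10.65 tcp [ 0.4261 -0.3001  0.1079] F [ 0.8 -0.9  0.6] op 0.0415 gf 20.0
[0.048, 0.9153, 0.0848] [-0.0218, -0.55, -0.0394]
```

jog_arm([
  [[0.05,0.2,0.05],[-0.022,-0.55,-0.04]],
  [[0.05,0.4,0.05],[-0.022,-0.55,-0.04]],
  [[0.05,0.6,0.08],[-0.022,-0.55,-0.04]],
  [[0.05,0.8,0.08],[-0.022,-0.55,-0.04]],
  [[0.05,0.915,0.08],[-0.022,-0.55,-0.04]],
])

```text
t: 11.15
tool_pos: [0.4654, -0.1255, 0.1425]
orientation: [0.241, 2.546, -0.058]
force: [1.3, -0.8, 1.6]
opening: 0.0414
gripper_force: 20.0
```

```bash
python3 - <<'E'
from h import *
go(([.46,-.12,.05],Rt(80.3,-50)),([.46,-.12,.02],Rt(80.3,-50)))
E
```

```text
t 11.15 tcp [ 0.4654 -0.1255  0.1425] F [ 1.3 -0.8  1.6] op 0.0414 gf 20.0
[0.2818, 0.0174, 0.3684] [-0.0021, -0.1832, -0.0122]
[0.3646, 0.0158, 0.4935] [-0.0021, -0.1832, -0.0122]
```

jog_arm([
  [[0.28,0.017,0.37],[-0.002,-0.183,-0.012]],
  [[0.28,0.017,0.37],[-0.002,-0.183,-0.012]],
  [[0.28,0.017,0.37],[-0.002,-0.183,-0.012]],
  [[0.28,0.017,0.37],[-0.002,-0.183,-0.012]],
  [[0.28,0.017,0.37],[-0.002,-0.183,-0.012]],
])

```text
t: 11.65
tool_pos: [0.5203, -0.1469, 0.2113]
orientation: [0.195, 2.317, -0.082]
force: [0.7, 1.0, -0.4]
opening: 0.0414
gripper_force: 20.0
```

```bash
python3 - <<'E'
from h import *
go(([.46,-.12,.022],Rt(80.3,-50)))
d=snap('scene','s2')
x,y=map(int,proj(d,np.array([.46,-.12,.03])))
cv2.imwrite('pics/s2c.png',cv2.resize(d['frame'][y-50:y+40,x-60:x+60,::-1],None,fx=6,fy=6,interpolation=cv2.INTER_CUBIC))
E
```

```text
t 11.65 tcp [ 0.5203 -0.1469  0.2113] F [ 0.7  1.  -0.4] op 0.0414 gf 20.0
[0.9097, 0.0805, 0.4135] [0.0018, -0.0347, -0.0002]
```

View pics/s2c.png

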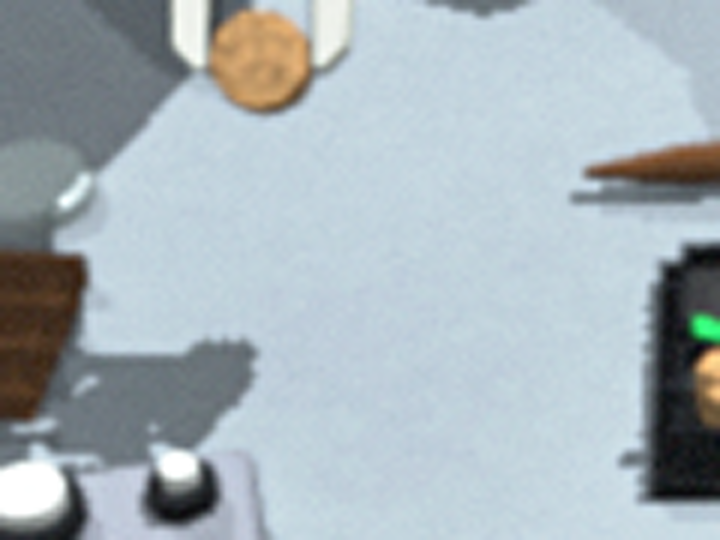

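The pellet is held by its rim and tilted, clear of the bench. The arm did not follow the commanded pose, so I'm checking the joints.

```bash
python3 - <<'E'
from h import *
from plant import robot
s=robot.read_state();print(s['q'].round(3),s['dq'].round(2)); 
z=Rot.from_rotvec(s['orientation']).as_matrix();print(z.round(3))
E
```

```text
[-0.579 -0.892  2.497  0.418  0.808 -2.158] [ 0.    0.    0.   -0.    0.01  0.  ]
[[-0.674  0.166  0.72 ]
 [ 0.115  0.986 -0.12 ]
 [-0.73   0.002 -0.684]]
```

The outward tilt folds the arm to its joint limits. I'll tilt the other way instead, with the fingers pointing back toward the base, at a nearer spot.

```bash
python3 - <<'E'
from h import *
go(([.43,-.13,.15],Rt(80.3,0)))
E
```

```text
t 11.7 tcp [ 0.5203 -0.1468  0.2111] F [ 0.   0.3 -0.8] op 0.0416 gf 20.0
[0.5367, 0.007, -0.1262] [0.0018, 0.5206, 0.0007]
```

jog_arm([
  [[0.54,0.007,-0.126],[0,0.52,0]],
  [[0.54,0.007,-0.126],[0,0.52,0]],
  [[0.54,0.007,-0.126],[0,0.52,0]],
  [[0.54,0.007,-0.126],[0,0.52,0]],
  [[0.54,0.007,-0.126],[0,0.52,0]],
])

```text
t: 12.2
tool_pos: [0.4295, -0.1303, 0.1507]
orientation: [0.255, 3.03, -0.011]
force: [-0.2, -0.1, 0.3]
opening: 0.0417
gripper_force: 20.0
```

```bash
python3 - <<'E'
from h import *
from plant import robot
print(robot.read_state()['q'].round(3))
go(([.40,-.13,.13],Rt(80.3,45)))
E
```

```text
[-0.432 -0.365  2.073  0.028  1.337 -1.84 ]
t 12.2 tcp [ 0.4295 -0.1303  0.1507] F [-0.2 -0.1  0.3] op 0.0417 gf 20.0
[0.1555, -0.0232, 0.0883] [0.0002, 0.5642, 0.0012]
```

jog_arm([
  [[0.155,-0.02,0.088],[0,0.565,0]],
  [[0.155,-0.02,0.088],[0,0.565,0]],
  [[0.155,-0.02,0.088],[0,0.565,0]],
  [[0.155,-0.02,0.088],[0,0.565,0]],
  [[0.155,-0.02,0.088],[0,0.565,0]],
])

```text
t: 12.7
tool_pos: [0.4013, -0.1294, 0.1299]
orientation: [-0.208, -2.488, -0.071]
force: [-0.3, -0.0, -0.5]
opening: 0.0418
gripper_force: 20.0
```

```bash
python3 - <<'E'
from h import *
from plant import robot
print(robot.read_state()['q'].round(3))
go(([.40,-.13,.05],Rt(80.3,47)),([.40,-.13,.022],Rt(80.3,47)))
E
```

```text
[-0.341  0.383  1.501 -0.109  1.895 -1.746]
t 12.7 tcp [ 0.4013 -0.1294  0.1299] F [-0.3 -0.  -0.5] op 0.0418 gf 20.0
[-0.2363, -0.0044, 0.3225] [-0.0006, 0.1104, 0.0016]
[-0.3207, -0.0046, 0.4342] [-0.0006, 0.1104, 0.0016]
```

jog_arm([
  [[-0.236,-0.004,0.32],[0,0.11,0]],
  [[-0.236,-0.004,0.32],[0,0.11,0]],
  [[-0.236,-0.004,0.32],[0,0.11,0]],
  [[-0.236,-0.004,0.32],[0,0.11,0]],
])

```text
t: 13.1
tool_pos: [0.3988, -0.1291, 0.0492]
orientation: [-0.192, -2.317, -0.087]
force: [0.4, 0.2, 0.7]
opening: 0.0415
gripper_force: 20.0
```

```bash
python3 - <<'E'
from h import *
from plant import robot
print(robot.read_state()['q'].round(3))
go(([.40,-.13,.022],Rt(80.3,47)))
w=snap('wrist','w5')
# pellet relative to TCP in wrist image: blob centre of brown in the wrist view
s=robot.read_state();R0=Rot.from_rotvec(s['orientation'])
for k in(0,4,8): print(k,proj(w,s['tool_pos']-k*1e-3*R0.as_matrix()[:,2]))
h=cv2.cvtColor(w['frame'],cv2.COLOR_RGB2HSV);m=cv2.inRange(h,(8,70,60),(20,255,255));m[:150]=0;m[400:]=0
n,l,st,c=cv2.connectedComponentsWithStats(m)
print([(st[i].tolist(),c[i].round(1).tolist()) for i in range(1,n) if st[i][4]>300])
E
```

```text
[-0.33   0.654  1.383 -0.124  1.914 -1.727]
t 13.1 tcp [ 0.3988 -0.1291  0.0492] F [0.4 0.2 0.7] op 0.0415 gf 20.0
[-0.1037, -0.0038, 0.088] [0.0, 0.0013, 0.0026]
0 [318.86380824 308.45951255]
4 [318.88712028 312.57160367]
8 [318.9114349  316.86224306]
[([510, 208, 130, 31, 2383], [585.0, 224.1]), ([272, 276, 93, 80, 6240], [316.7, 313.9])]
```

jog_arm([
  [[-0.05,-0.004,0.044],[0,0,0]],
  [[-0.085,-0.004,0.075],[0,0,0]],
  [[-0.108,-0.004,0.092],[0,0,0]],
  [[-0.108,-0.004,0.092],[0,0,0]],
])

```text
t: 13.55
tool_pos: [0.4014, -0.1305, 0.0216]
orientation: [-0.193, -2.322, -0.087]
force: [0.4, -0.6, -0.5]
opening: 0.0415
gripper_force: 20.0
```

jog_arm([
  [[0,0,0],[0,0,0]],
  [[0,0,0],[0,0,0]],
  [[0,0,0],[0,0,0]],
  [[0,0,0],[0,0,0]],
  [[0,0,0],[0,0,0]],
], hand=-0.6)

```text
t: 14.05
tool_pos: [0.4015, -0.1305, 0.0215]
orientation: [-0.193, -2.321, -0.087]
force: [0.2, 0.5, 0.4]
opening: 0.0731
gripper_force: 0.0
```

```bash
python3 - <<'E'
from h import *
go(([.40,-.13,.12],Rt(80.3,47)),([.43,-.13,.17],Rt(80.3,0)))
E
```

```text
t 14.05 tcp [ 0.4015 -0.1305  0.0215] F [0.2 0.5 0.4] op 0.0731 gf 0.0
[0.3637, 0.0027, -0.3325] [0.0002, 0.0041, 0.0025]
[0.4438, 0.0283, -0.6116] [0.0012, -0.5181, 0.0023]
```

jog_arm([
  [[0.18,0,-0.165],[0,0,0]],
  [[0.36,0,-0.33],[0,0,0]],
  [[0.44,0.028,-0.61],[0,-0.518,0]],
  [[0.44,0.028,-0.61],[0,-0.518,0]],
  [[0.44,0.028,-0.61],[0,-0.518,0]],
])

```text
t: 14.55
tool_pos: [0.4336, -0.131, 0.1726]
orientation: [-0.232, -2.782, -0.043]
force: [0.0, -0.3, -0.5]
opening: 0.0745
gripper_force: 0.0
```

jog_arm([
  [[0,0,0],[0,-0.21,0]],
  [[0,0,0],[0,-0.21,0]],
  [[0,0,0],[0,-0.21,0]],
])

```text
t: 14.85
tool_pos: [0.4284, -0.1294, 0.1695]
orientation: [-0.26, -3.103, -0.007]
force: [-0.6, 0.1, -0.0]
opening: 0.0745
gripper_force: 0.0
```

```bash
python3 - <<'E'
from h import *
from plant import robot
s=robot.read_state();print(s['t'],s['tool_pos'].round(4),np.degrees((Rt(80.3).inv()*Rot.from_rotvec(s['orientation'])).as_rotvec()).round(1))
for n,H in(('wrist',480),('top',480),('scene',480)):
  w=snap(n,n+'6')
  h=cv2.cvtColor(w['frame'],cv2.COLOR_RGB2HSV);m=cv2.inRange(h,(8,70,60),(20,255,255))
  k,l,st,c=cv2.connectedComponentsWithStats(m)
  print(n,proj(w,np.array([.40,-.13,.01])).round(1))
  for i in range(1,k):
    if st[i][4]>40: print(st[i].tolist(),c[i].round(1).tolist(),onz(w,c[i],.02).round(4)[:2])
E
```

```text
14.85 [ 0.4284 -0.1294  0.1695] [-0.1  1.6 -0.1]
wrist [312.3 191.2]
[462, 92, 178, 32, 3501] [559.8, 109.3] [0.3659 0.0724]
[287, 189, 52, 53, 2104] [312.4, 215.6] [ 0.4181 -0.1329]
[128, 196, 39, 43, 1157] [146.5, 214.3] [ 0.394  -0.2666]
[128, 233, 32, 11, 250] [144.1, 238.1] [ 0.4132 -0.2743]
[603, 234, 37, 52, 1587] [623.3, 258.9] [0.5009 0.1299]
[511, 310, 55, 31, 1316] [537.5, 327.4] [0.5531 0.0501]
[587, 311, 53, 44, 1431] [614.7, 329.9] [0.5709 0.1258]
[487, 363, 35, 75, 694] [507.4, 400.9] [0.6279 0.0209]
[137, 365, 10, 15, 63] [142.3, 372.3] [ 0.5376 -0.3143]
[118, 374, 8, 18, 45] [122.1, 383.3] [ 0.5466 -0.3377]
[115, 393, 9, 39, 117] [118.5, 411.3] [ 0.5772 -0.352 ]
[342, 446, 298, 34, 3266] [522.3, 467.7] [0.7175 0.0369]
[232, 468, 111, 12, 696] [284.9, 473.4] [ 0.6764 -0.2062]
top [400.9 305.2]
[196, 51, 141, 82, 10756] [266.8, 91.5] [0.8898 0.1765]
[385, 111, 49, 50, 1881] [408.7, 134.9] [ 0.7886 -0.1515]
[633, 130, 7, 20, 63] [637.0, 137.4] [ 0.7867 -0.6738]
[587, 134, 50, 36, 829] [611.4, 152.1] [ 0.7515 -0.6132]
[306, 152, 53, 11, 569] [332.1, 157.0] [0.7347 0.0243
[... 1309 characters left out ...]
] [181.1, 244.4] [ 0.437  -0.2943]
[231, 230, 14, 13, 106] [237.5, 236.6] [ 0.4327 -0.1343]
[323, 230, 16, 13, 152] [330.1, 236.0] [0.4801 0.1285]
[21, 245, 66, 51, 2522] [53.7, 270.2] [ 0.4809 -0.6319]
[324, 245, 17, 15, 182] [331.6, 252.9] [0.5516 0.118 ]
[297, 246, 18, 14, 177] [305.1, 253.3] [0.5397 0.0459]
[286, 281, 179, 103, 12125] [383.0, 330.6] [0.8379 0.1804]
[217, 290, 46, 55, 1871] [240.7, 314.7] [ 0.7287 -0.1437]
[0, 310, 57, 29, 892] [28.5, 325.3] [ 0.67   -0.6484]
[24, 330, 36, 23, 361] [46.2, 341.0] [ 0.7268 -0.5944]
[0, 347, 11, 32, 191] [3.2, 362.3] [ 0.7716 -0.6765]
[12, 350, 32, 23, 292] [22.2, 360.6] [ 0.7745 -0.635 ]
[10, 445, 11, 11, 61] [16.0, 448.9] [ 0.987  -0.5907]
```

```bash
python3 - <<'E'
from h import *
from scipy.optimize import minimize
w=load('wrist6');S=load('scene6')
print(tri([(w,(313,215.5)),(S,(237.5,236.5))]))
th=np.linspace(0,2*np.pi,60)
def bb(d,x,y):
  P=np.array([proj(d,np.array([x+.021*np.cos(t),y+.021*np.sin(t),z])) for t in th for z in(0,.02)]); return np.r_[P.min(0),P.max(0)]
o=np.array([287,189,339,242])-.5*np.array([1,1,1,1])
r=minimize(lambda p:((bb(w,*p)-o)**2).sum(),[.418,-.133],method='Nelder-Mead');print(r.x,r.fun,bb(w,*r.x),bb(S,*r.x))
go(([r.x[0],r.x[1],.012],Rt(80.3)))
E
```

```text
(array([ 0.42020619, -0.13375808,  0.0099409 ]), [np.float64(0.0008808863031040716), np.float64(0.0008808863031041349)])
[ 0.41943304 -0.1330584 ] 0.9754382127045793 [286.56010766 187.80068356 338.44275733 242.19246305] [230.38778672 229.05651032 245.58089151 243.5684943 ]
t 15.0 tcp [ 0.4299 -0.1301  0.1699] F [0.3 0.  1.1] op 0.0744 gf 0.0
[0.0229, -0.0252, 0.7906] [0.0017, -0.0212, 0.0013]
```

The flat-pellet model fits within 1 px, centre (0.419,-0.133), mid-height 10 mm. Pellet_c is flat on the bench.

jog_arm([
  [[0.022,-0.025,0.2],[0,-0.02,0]],
  [[0.022,-0.025,0.4],[0,-0.02,0]],
  [[0.022,-0.025,0.6],[0,-0.02,0]],
  [[0.022,-0.025,0.76],[0,-0.02,0]],
  [[0.022,-0.025,0.79],[0,-0.02,0]],
])

```text
t: 15.5
tool_pos: [0.4167, -0.1315, 0.007]
orientation: [-0.26, -3.119, -0.01]
force: [0.2, 0.4, -1.2]
opening: 0.0741
gripper_force: 0.0
```

```bash
python3 - <<'E'
from h import *
go(([.4194,-.1331,.012],Rt(80.3)))
E
```

```text
t 15.5 tcp [ 0.4167 -0.1315  0.007 ] F [ 0.2  0.4 -1.2] op 0.0741 gf 0.0
[-0.0144, -0.0058, -0.0252] [0.0034, -0.0076, 0.0017]
```

jog_arm([
  [[0,0,0],[0,0,0]],
  [[0,0,0],[0,0,0]],
])

```text
t: 15.7
tool_pos: [0.4213, -0.1335, 0.0129]
orientation: [-0.261, -3.129, -0.004]
force: [-0.1, -0.3, 1.3]
opening: 0.0742
gripper_force: 0.0
```

```bash
python3 - <<'E'
from h import *
go(([.4194,-.1331,.012],Rt(80.3)))
E
```

```text
t 15.7 tcp [ 0.4213 -0.1335  0.0129] F [-0.1 -0.3  1.3] op 0.0742 gf 0.0
[0.0098, 0.0004, 0.0046] [0.0017, -0.0009, 0.0017]
```

jog_arm([
  [[0.007,0,0.004],[0,0,0]],
  [[0.007,0,0.004],[0,0,0]],
  [[0.007,0,0.004],[0,0,0]],
  [[0.007,0,0.004],[0,0,0]],
  [[0.007,0,0.004],[0,0,0]],
], hand=1, squeeze=12)

```text
t: 16.2
tool_pos: [0.4187, -0.1328, 0.011]
orientation: [-0.262, -3.129, -0.005]
force: [-0.8, 1.2, 2.6]
opening: 0.0414
gripper_force: 12.0
```

jog_arm([
  [[0,0,0],[0,0,0]],
  [[0,0,0],[0,0,0]],
])

```text
t: 16.4
tool_pos: [0.4187, -0.1328, 0.0109]
orientation: [-0.262, -3.129, -0.005]
force: [-1.2, 0.9, 4.9]
opening: 0.0411
gripper_force: 12.0
```

```bash
python3 - <<'E'
from h import *
go(([.4811,.0556,.12],Rt(80.3)))
E
```

```text
t 16.4 tcp [ 0.4187 -0.1328  0.0109] F [-1.2  0.9  4.9] op 0.0411 gf 12.0
[-0.1501, 0.9823, -0.5427] [0.0019, -0.0015, 0.0016]
```

jog_arm([
  [[0,0,-0.23],[0,0,0]],
  [[0,0.1,-0.45],[0,0,0]],
  [[-0.05,0.33,-0.54],[0,0,0]],
  [[-0.1,0.57,-0.54],[0,0,0]],
  [[-0.14,0.8,-0.54],[0,0,0]],
])

```text
t: 16.9
tool_pos: [0.4742, 0.0216, 0.1203]
orientation: [0.263, 3.13, 0.005]
force: [-0.0, -0.7, -0.9]
opening: 0.0414
gripper_force: 12.0
```

jog_arm([
  [[-0.01,0.182,0],[0,0,0]],
  [[-0.01,0.182,0],[0,0,0]],
  [[-0.01,0.182,0],[0,0,0]],
])

```text
t: 17.2
tool_pos: [0.4805, 0.0562, 0.1186]
orientation: [-0.258, -3.128, -0.004]
force: [0.0, 0.6, -0.0]
opening: 0.0415
gripper_force: 12.0
```

```bash
python3 - <<'E'
from h import *
go(([.4811,.0556,.036],Rt(80.3)))
E
```

```text
t 17.2 tcp [0.4805 0.0562 0.1186] F [ 0.   0.6 -0. ] op 0.0415 gf 12.0
[-0.0051, -0.0037, 0.4131] [0.0016, -0.0024, 0.0031]
```

jog_arm([
  [[-0.004,-0.004,0.2],[0,0,0]],
  [[-0.004,-0.004,0.35],[0,0,0]],
  [[-0.004,-0.004,0.405],[0,0,0]],
  [[-0.004,-0.004,0.411],[0,0,0]],
  [[-0.004,-0.004,0.411],[0,0,0]],
])

```text
t: 17.7
tool_pos: [0.4819, 0.0543, 0.0378]
orientation: [-0.263, -3.129, -0.005]
force: [-0.3, 0.0, 0.9]
opening: 0.0416
gripper_force: 12.0
```

jog_arm([
  [[0,0,0],[0,0,0]],
  [[0,0,0],[0,0,0]],
  [[0,0,0],[0,0,0]],
  [[0,0,0],[0,0,0]],
], hand=-0.08)

```text
t: 18.1
tool_pos: [0.4818, 0.055, 0.0376]
orientation: [-0.261, -3.129, -0.005]
force: [0.6, 0.0, 0.1]
opening: 0.0502
gripper_force: 0.0
```

```bash
python3 - <<'E'
from h import *
go(([.48,-.04,.14],Rt(80.3)))
E
```

```text
t 18.1 tcp [0.4818 0.055  0.0376] F [0.6 0.  0.1] op 0.0502 gf 0.0
[-0.069, -0.4684, -0.5139] [0.0021, -0.001, 0.0017]
```

jog_arm([
  [[0,0,-0.22],[0,0,0]],
  [[0,0,-0.45],[0,0,0]],
  [[-0.08,-0.22,-0.5],[0,0,0]],
  [[-0.16,-0.46,-0.5],[0,0,0]],
  [[-0.24,-0.7,-0.5],[0,0,0]],
], hand=1)

```text
t: 18.6
tool_pos: [0.5064, -0.0916, 0.1378]
orientation: [0.259, 3.131, 0.004]
force: [0.7, 0.6, -0.0]
opening: 0.0146
gripper_force: 0.0
```

```bash
python3 - <<'E'
from h import *
go(([.5936,-.2052,.09],Rt(90)))
E
```

```text
t 18.6 tcp [ 0.5064 -0.0916  0.1378] F [ 0.7  0.6 -0. ] op 0.0146 gf 0.0
[-0.5233, -0.4896, 0.2379] [0.0018, 0.0002, -0.105]
```

jog_arm([
  [[-0.2,-0.2,0.05],[0,0,-0.105]],
  [[-0.4,-0.4,0.1],[0,0,-0.105]],
  [[-0.523,-0.49,0.238],[0,0,-0.105]],
  [[-0.523,-0.49,0.238],[0,0,-0.105]],
])

```text
t: 19.0
tool_pos: [0.5907, -0.2065, 0.0813]
orientation: [-0.008, -3.131, -0.01]
force: [-0.1, 1.2, -1.3]
opening: -0.0
gripper_force: 0.0
```

```bash
python3 - <<'E'
from h import *
from scipy.optimize import minimize
th=np.linspace(0,2*np.pi,60)
def bb(d,x,y,zb):
  P=np.array([proj(d,np.array([x+.021*np.cos(t),y+.021*np.sin(t),z])) for t in th for z in(zb,zb+.02)]); return np.r_[P.min(0),P.max(0)]
for n in('top','scene'):
  w=snap(n,n+'7');h=cv2.cvtColor(w['frame'],cv2.COLOR_RGB2HSV);m=cv2.inRange(h,(8,70,60),(20,255,255))
  k,l,st,c=cv2.connectedComponentsWithStats(m)
  print(n)
  for nm,cc in(('P1',(.5643,.1144)),('P2',(.4933,.1266)),('P3',(.4811,.0556)),('pl',(.5521,.0434))):
    p=proj(w,np.array([*cc,.04]))
    i=min(range(1,k),key=lambda i:np.hypot(*(c[i]-p)) if st[i][4]>60 else 1e9)
    print(nm,p.round(1),st[i].tolist(),c[i].round(1),onz(w,c[i],.04).round(4)[:2], bb(w,*cc,.02).round(1))
X=[]
go(([.5936,-.2052,.07],Rt(90)))
E
```

```text
top
P1 [291.4 229. ] [281, 219, 20, 20, 309] [291.  228.7] [0.565  0.1152] [281.8 219.7 301.  239.6]
P2 [285.3 261.1] [276, 251, 20, 20, 304] [285.5 260.5] [0.4946 0.1263] [275.7 251.5 295.2 271.3]
P3 [317.7 266.9] [309, 257, 20, 20, 307] [318.5 266.7] [0.4817 0.0538] [308.1 257.3 327.3 277.1]
pl [323.5 234.8] [313, 234, 20, 11, 149] [321.8 239.2] [0.5423 0.0471] [313.9 225.4 333.  245.3]
scene
P1 [331.4 250.6] [324, 245, 17, 15, 163] [331.7 253.1] [0.5741 0.1134] [323.6 245.5 339.1 261.3]
P2 [330.4 233.6] [323, 230, 16, 13, 136] [330.1 236.1] [0.5039 0.1234] [323.  228.9 337.9 243.8]
P3 [305.  233.9] [296, 230, 17, 13, 112] [304.2 236.2] [0.4903 0.0517] [297.6 229.2 312.5 244.1]
pl [304.8 251. ] [297, 246, 18, 14, 171] [305.  253.4] [0.5621 0.0423] [297.1 245.8 312.6 261.6]
t 19.1 tcp [ 0.5911 -0.2041  0.0857] F [-0.4  0.3  0.7] op 0.0006 gf 0.0
[-0.0132, -0.0057, 0.0782] [0.0035, -0.004, -0.002]
```

All three pellets sit within 2 mm of the cell centres and have flat outlines in both views. Pressing the small key next.

jog_arm([
  [[-0.013,-0.006,0.03],[0,0,0]],
  [[-0.013,-0.006,0.06],[0,0,0]],
  [[-0.013,-0.006,0.08],[0,0,0]],
  [[-0.013,-0.006,0.1],[0,0,0]],
  [[-0.013,-0.006,0.115],[0,0,0]],
])

```text
t: 19.6
tool_pos: [0.5949, -0.2047, 0.0655]
orientation: [-0.002, -3.14, -0.005]
force: [-0.0, 1.5, 2.1]
opening: 0.0003
gripper_force: 1.2
```

jog_arm([
  [[0,0,0.008],[0,0,0]],
  [[0,0,0.008],[0,0,0]],
])

```text
t: 19.8
tool_pos: [0.5949, -0.2047, 0.0638]
orientation: [-0.003, -3.14, -0.006]
force: [-0.3, 2.5, 3.7]
opening: 0.0003
gripper_force: 1.7
```

jog_arm([
  [[0,0,0.007],[0,0,0]],
  [[0,0,0.014],[0,0,0]],
  [[0,0,0.018],[0,0,0]],
  [[0,0,0.018],[0,0,0]],
])

```text
t: 20.2
tool_pos: [0.5951, -0.205, 0.0612]
orientation: [-0.003, -3.14, -0.006]
force: [-3.6, 3.6, 10.8]
opening: 0.0005
gripper_force: 5.7
```

jog_arm([
  [[0,0,0.005],[0,0,0]],
  [[0,0,0.005],[0,0,0]],
  [[0,0,0.005],[0,0,0]],
])

```text
t: 20.5
tool_pos: [0.5952, -0.2051, 0.0611]
orientation: [-0.003, -3.14, -0.005]
force: [-7.2, 5.8, 16.6]
opening: 0.0003
gripper_force: 8.7
```

jog_arm([
  [[0,0,-0.05],[0,0,0]],
  [[0,0,-0.1],[0,0,0]],
  [[0,0,-0.15],[0,0,0]],
  [[0,0,-0.15],[0,0,0]],
])

```text
t: 20.9
tool_pos: [0.5959, -0.206, 0.091]
orientation: [0.003, 3.141, 0.003]
force: [0.5, -0.7, 0.3]
opening: 0.0005
gripper_force: 0.0
```

```bash
python3 - <<'E'
from h import *
go(([.5969,-.2685,.085],Rt(90)))
E
```

```text
t 20.9 tcp [ 0.5959 -0.206   0.091 ] F [ 0.5 -0.7  0.3] op 0.0005 gf 0.0
[-0.0055, -0.3124, 0.0292] [0.0013, 0.0003, -0.0013]
```

Small key bottomed at z 0.061 with 16 N and has been released. Large key next.

jog_arm([
  [[-0.005,-0.15,0],[0,0,0]],
  [[-0.005,-0.313,0],[0,0,0]],
  [[-0.005,-0.313,0.04],[0,0,0]],
  [[-0.005,-0.313,0.08],[0,0,0]],
  [[-0.005,-0.313,0.1],[0,0,0]],
])

```text
t: 21.4
tool_pos: [0.5947, -0.2666, 0.0667]
orientation: [-0.003, -3.137, -0.008]
force: [-0.3, -0.6, 1.2]
opening: 0.0002
gripper_force: 0.9
```

jog_arm([
  [[0,0,0.015],[0,0,0]],
  [[0,0,0.03],[0,0,0]],
  [[0,0,0.038],[0,0,0]],
  [[0,0,0.038],[0,0,0]],
])

```text
t: 21.8
tool_pos: [0.5958, -0.267, 0.0616]
orientation: [-0.002, -3.139, -0.006]
force: [-3.6, 2.5, 5.4]
opening: 0.0005
gripper_force: 2.3
```

jog_arm([
  [[0,0,0.008],[0,0,0]],
  [[0,0,0.011],[0,0,0]],
  [[0,0,0.011],[0,0,0]],
  [[0,0,0.011],[0,0,0]],
])

```text
t: 22.2
tool_pos: [0.5961, -0.2672, 0.0612]
orientation: [-0.002, -3.14, -0.005]
force: [-7.9, 3.9, 15.5]
opening: 0.0004
gripper_force: 7.6
```

jog_arm([
  [[0,0,-0.1],[0,0,0]],
  [[0,0,-0.25],[0,0,0]],
  [[0,0,-0.4],[0,0,0]],
  [[0,0,-0.4],[0,0,0]],
  [[0,0,-0.4],[0,0,0]],
])

```text
t: 22.7
tool_pos: [0.5968, -0.2682, 0.1402]
orientation: [0.002, 3.141, 0.003]
force: [0.0, -0.2, 0.0]
opening: 0.0003
gripper_force: 0.0
```

```bash
python3 - <<'E'
from h import *
from plant import robot
w=snap('top','top8');a=load('top0')['frame']
for p in((281,219),(276,251),(309,257)): 
  h=cv2.cvtColor(w['frame'][p[1]:p[1]+20,p[0]:p[0]+20],cv2.COLOR_RGB2HSV);print(cv2.countNonZero(cv2.inRange(h,(8,70,60),(20,255,255))))
print(robot.read_state()['tool_pos'].round(3)); print(robot.close_job())
E
```

```text
307
306
307
[ 0.596 -0.268  0.139]
the job is handed in; nothing more can be done
None
```

The job is handed in at about 23 s: all three pellets lie flat in their cells (pellet_c was laid flat on the bench and let go first), then the small key and the large key were each pressed to the bottom and released; the judge's result isn't known yet.

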